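# Reject the failed valve housing and hold the good one over its dowel pins

### The job

Two valve housings are back from the leak test: set the failed one, with the square tag on its neck, down flat between the corner guides of the reject nest and let go of it. Then take the passed one, with the round tag, over the guard of the pass nest and stop with it level and hovering about 8 mm above the two dowel pins, its two flange holes straight over the pins (either way round); finish while still holding it there, because I have yet to lay the seal under it. Do not drop the housings, never touch the pass nest or its guard, and leave the other things on the table where they are.

Things in the scene. Friction and masses are not known exactly. Their poses are not given: they have to be found in the camera images.
- housing_pass_centre (a point): Passed valve housing, aluminium, about 0.2 kg, ROUND dark tag (28 mm disc) at its brass neck. Flange 76 (x) x 36 (y) x 8 mm with 11 mm through holes 27 mm either side of the centre along x; on it a 40 (x) x 36 (y) mm body up to 42 mm, neck up to 56 mm. Grip its flat sides, 36 mm across, closing along y. Point: on its axis, 24 mm above the underside; z up. May have swapped places with the other.
- housing_reject_centre (a point): Failed valve housing: same sizes, mass, point and axes as the passed one, but with a SQUARE dark tag (34 x 34 mm) at its neck. Both stand upright on the table, in front of the robot and to its left.
- pin_tips (a point): Pass nest (fixed): point midway between the tips of its two upright dowel pins, 32 mm above the table. Pins 7 mm thick, tapered, 14 mm tall, 27 mm either side of it along x, over a steel seat with a rubber pad. Base 150 (x) x 120 (y) x 12 mm. Upright sheet guard, top 62 mm above the table, along all of the base's -x edge (75 mm from the centre) and +y edge (60 mm); other sides open. z up.
- reject_seat (a point): Reject nest (fixed): centre of its flat floor, 6 mm above the table; steel plate 120 (x) x 84 (y) mm. Four black L-shaped corner guides, 12 mm high above the floor, leave a pocket of 85 (x) x 45 (y) mm; the housing's flange lies along x, either way round. The guides begin 30 mm from the centre along x, leaving the long sides open for the fingers. z up.
- spare_nest: Bystander: spare aluminium nest cylinder, 47 mm thick, 51 mm tall, with a brass stub on its side; stands loose between the nests. Origin at its underside.
- grease_pot: Bystander: small red pot with a grey lid, 39 mm across, 32 mm tall, loose. Origin at its underside.
- oil_bottle: Bystander: oil bottle with a red spout, 41 mm across, 125 mm tall, loose, far left. Origin at its underside.
- tape_roll: Bystander: white roll of tape, 53 mm across, 14 mm tall, lying loose near the pass nest. Origin at its underside.

How it is judged:
By the outcome, as a careful person would: the job done as asked, in the order asked, and still so for the second after the job is handed in, while the arm keeps its last pose, push and grip.
It also fails if it takes over 54 s, if anything falls off the work surface, if the arm or the gripper's body presses on something with over 40 N, if the wrist force passes 120 N, or if a joint passes its speed limit or range.

### The arm

A 6-joint arm with a two-finger parallel gripper is mounted at the origin on a cart in front of the work surface, level with it; the furniture and walls round the work are solid. World frame = base frame: x ahead of the robot, y to its left, z up, the work surface at z = 0. Lengths are in m, angles in rad, forces in N, time in s.
With the tool pointing down it reaches from about 0.35 to 0.775 m from the base axis. Payload 7.3 kg.
Tool frame: the origin (TCP) lies at the centre of the arm's flange, where the gripper is bolted on; the fingertips stand 178 mm ahead of it and the grasp point (between the pads) lies 159 mm ahead of it; x points along the fingers, y is the direction in which the jaws open and shut, and the axes are right-handed (so a half turn about x gives the same grasp; the last joint's range is limited). The gripper opens to 92 mm and grips with 3 to 60 N. Pads are 19 mm wide; open, the fingers measure 130 mm over their backs; the gripper's body (75 mm by 190 mm) begins 47 mm behind the grasp point.
Start: joints at [1.152, 0.342, 1.524, -0, 1.275, -0.146], TCP at [0.141, 0.506, 0.405] pointing down, gripper open.
Joint ranges: [-2.53, 2.53], [-0.77, 2.02], [0.04, 2.7], [-1, 4.14], [0.28, 2.66], [-3.11, 3.11]. Speed limits (rad/s): [2.57, 2.57, 3.14, 3.14, 3.14, 3.14].

### API

Orientations are given as [roll, pitch, yaw] about the fixed x, y, z axes, in that order (R = Rz(yaw) Ry(pitch) Rx(roll)).
In Python, from cell import readout, cams, workorder gives the robot as it stands.
- The arm moves only by the shell command python3 -m inch 'ROWS' [FORCE]. ROWS is text: rows parted by semicolons, each of 5 numbers parted by spaces: the shift along the world's x, y, z in mm, then the turn about the world's z in rad, then the opening, from 0 (shut) to 1 (fully open). A call has 1 to 8 rows; each row shifts and turns the commanded pose from where the row before left it; what a row does not reach is not made up. A row lasts 1/12 s, in which the tool goes at most 41.7 mm and 7.16 degrees, less where a joint would pass 70% of its speed; a pose out of reach is approached as far as the arm can. A call is refused whole if a number of a shift passes 41.7 or a number of a turn 0.125, either way. A call with a gripper value outside its range is refused whole. The fingers move at their own pace and stop on an object; FORCE is the grip in N (left out, the last holds). Time passes only in rows, so rows that do not move let the fingers close. It gives the time, the measured TCP pose, the force and the opening at its end, in the units of the state.
- readout.observe(): the state, without advancing time (a new reading comes with each control period).
- cams.read_camera(name): name is "scene" or "top" or "wrist"; returns a dict with "color" (400x640x3 uint8, red, green, blue), "fx", "fy", "cx", "cy" (pixels), "world_to_cam" (4x4, takes a point from world to camera coordinates); the wrist camera has in their place "T_tool_cam" (4x4, takes a point from camera to tool coordinates, whose origin is the TCP and whose axes are the tool frame's). Camera axes: x right, y down, z forward; pixel columns grow to the right and rows downward; lengths in m; the calibration is good to about 2 mm. A picture is of the moment at which its call begins: read the wrist's pose just before it. There is no depth.
- workorder.hand_in(): hands the job in, once; it reports no verdict.
The state is a dict: "time": time; "qpos": joint angles; "qvel": joint speeds; "joint_efforts": joint torques, N m; "tool_pos": TCP position; "tool_rot": TCP orientation; "contact_force": force on the tool from outside, world axes, zero at the start; "torque": the same for the moment, N m; "opening": finger opening in m.
Only numpy, scipy, OpenCV 4.12 (cv2) and the standard library are available. Lean on these libraries where they do the work, as an engineer would, in place of code of your own. Each camera call takes 0.05 s, during which the arm holds its last target.

## Working session

There is one attempt and no reset: what is moved stays moved. The work goes in short steps, Python scripts to look and compute and a shell command to move; the robot and the scene stay as the last step left them, time stands still between calls to the robot, and variables do not carry over. Pictures are saved under pics/ and viewed, and the job is handed in when it is done.

```bash
ls; mkdir -p pics; python3 - <<'E'
from cell import readout,cams
import cv2,numpy as np
np.set_printoptions(precision=4,suppress=True)
s=readout.observe();print(s)
for n in("scene","top","wrist"):
    c=cams.read_camera(n);cv2.imwrite(f"pics/a_{n}.png",c["color"][:,:,::-1])
    print(n,c["fx"],c["fy"],c["cx"],c["cy"]);print(c.get("world_to_cam",c.get("T_tool_cam")))
E
```

```text
pics
{'time': 0.0, 'qpos': array([ 1.152 ,  0.3427,  1.525 , -0.    ,  1.2754, -0.146 ]), 'qvel': array([ 0.0008, -0.    , -0.0013,  0.0004, -0.0023, -0.0008]), 'joint_efforts': array([ -0.0006, -43.1243, -24.4221,   0.0718,   0.056 ,  -0.0001]), 'tool_pos': array([0.1414, 0.5055, 0.4041]), 'tool_rot': array([-1.6983,  1.5693, -1.9711]), 'contact_force': array([-0.0717,  0.464 , -0.3059]), 'torque': array([ 0.0048,  0.04  , -0.0139]), 'opening': 0.09198357854239636}
scene 497.9067432707815 497.9067432707815 318.9056687601901 197.99972769913356
[[ 0.8921 -0.4515 -0.0174 -0.471 ]
 [-0.3405 -0.6464 -0.6828  0.2756]
 [ 0.297   0.6151 -0.7304  1.0873]
 [ 0.      0.      0.      1.    ]]
top 463.44595809173177 463.44595809173177 324.548186164531 196.4927605325244
[[-0.0032 -0.9999  0.0123  0.0711]
 [-0.9964  0.0022 -0.0852  0.5654]
 [ 0.0852 -0.0126 -0.9963  1.1404]
 [ 0.      0.      0.      1.    ]]
wrist 339.5718331185962 339.5718331185962 322.7285739225052 199.58487275952584
[[-0.0003 -0.2747  0.9615  0.0193]
 [ 1.      0.0006  0.0005 -0.0008]
 [-0.0007  0.9615  0.2747 -0.0748]
 [ 0.      0.      0.      1.    ]]
```

View pics/a_scene.png

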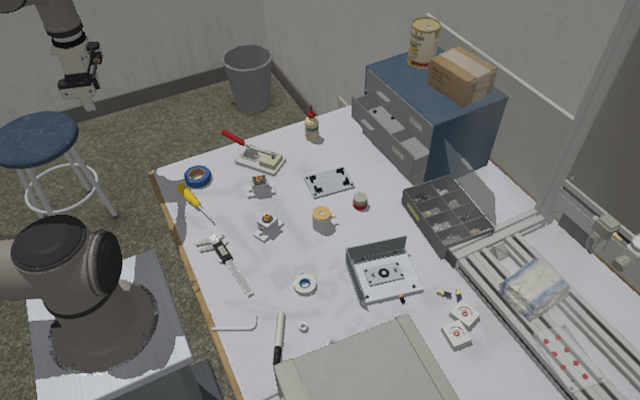

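View pics/a_top.png

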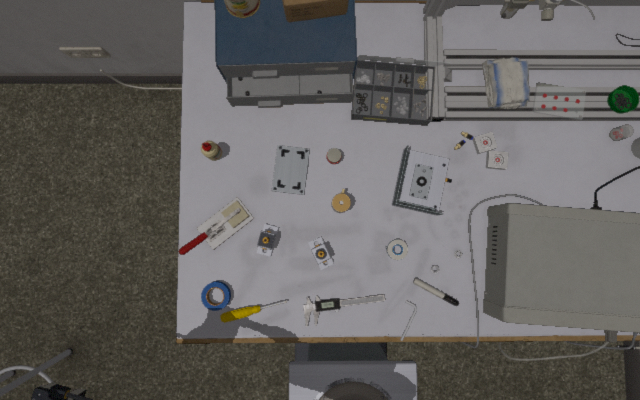

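View pics/a_wrist.png

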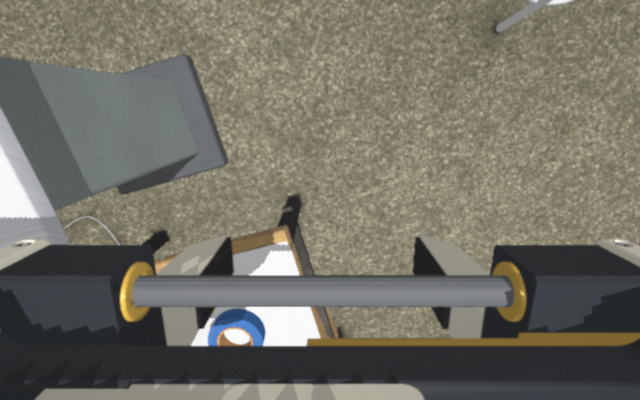

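The scene view shows both housings at about (260,185) and (268,222), the reject nest at (330,182) and the pass nest at (385,272). In the top view the housings are at (268,240) and (321,253), with the nests at (291,170) and (423,182). I'll zoom in on these.

```bash
python3 - <<'E'
import cv2
t=cv2.imread("pics/a_top.png");s=cv2.imread("pics/a_scene.png")
f=lambda i,x,y,w,h,k:cv2.resize(i[y:y+h,x:x+w],None,fx=k,fy=k,interpolation=cv2.INTER_CUBIC)
cv2.imwrite("pics/b1.png",f(t,240,215,110,65,7))
cv2.imwrite("pics/b2.png",f(t,260,135,200,90,4))
cv2.imwrite("pics/b3.png",f(s,235,160,70,85,7))
cv2.imwrite("pics/b4.png",f(s,295,160,140,150,4))
E
```

```text
(no output)
```

View pics/b1.png

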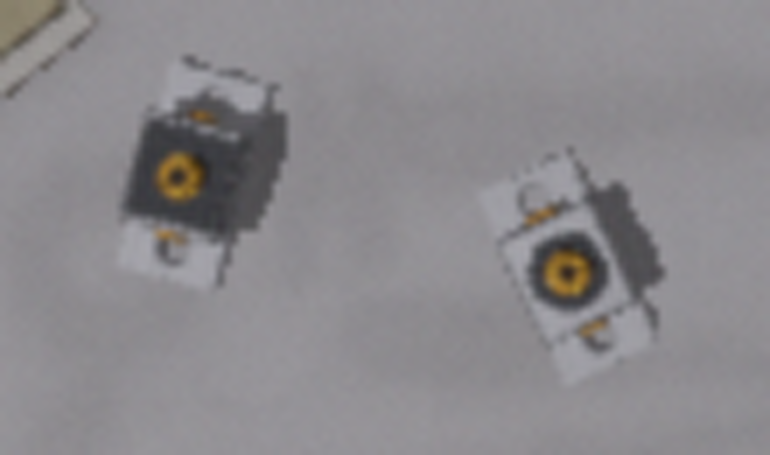

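View pics/b2.png

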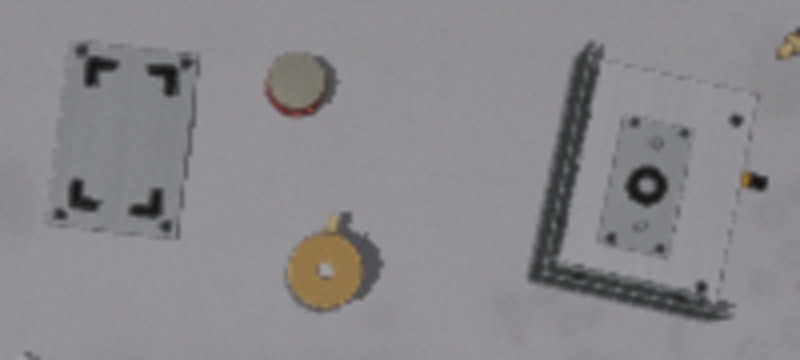

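View pics/b3.png

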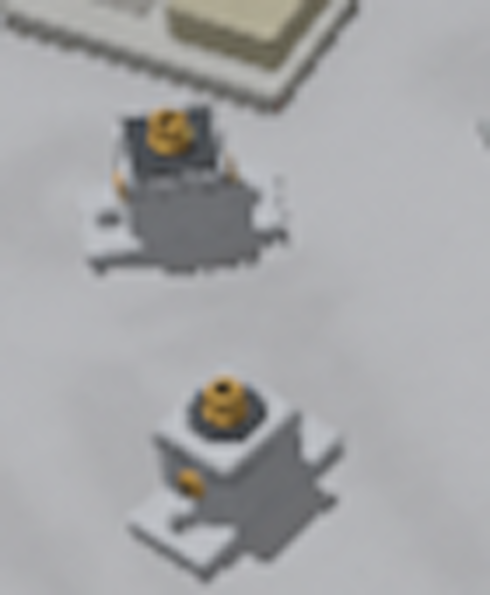

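View pics/b4.png

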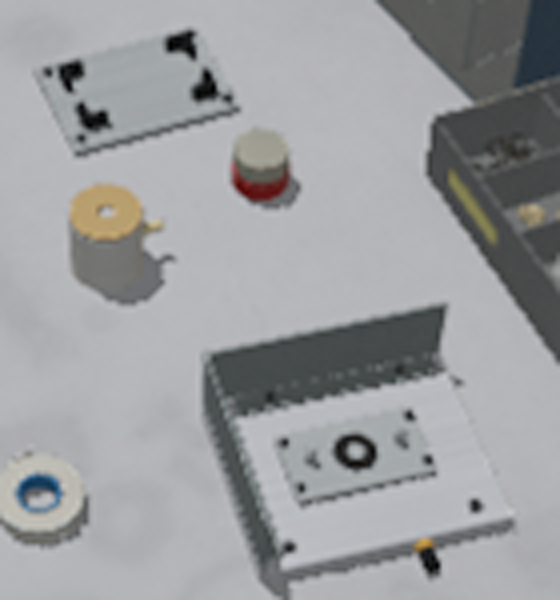

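```bash
cat >h.py <<'E'
import numpy as np,cv2
from scipy.spatial.transform import Rotation as Ro
from cell import readout,cams
np.set_printoptions(precision=4,suppress=True)
CAL={}
def P(c,T):  # 3x4 from cam dict & world_to_cam
    return np.array([[c["fx"],0,c["cx"]],[0,c["fy"],c["cy"]],[0,0,1]])@T[:3]
def wristT(c,s):
    M=np.eye(4);M[:3,:3]=Ro.from_euler("xyz",s["tool_rot"]).as_matrix();M[:3,3]=s["tool_pos"]
    return np.linalg.inv(M@c["T_tool_cam"])
def snap(name,fn):
    s=readout.observe();c=cams.read_camera(name);cv2.imwrite(f"pics/{fn}.png",c["color"][:,:,::-1])
    T=wristT(c,s) if name=="wrist" else c["world_to_cam"]
    np.save(f"pics/{fn}.npy",P(c,T));return c["color"]
def L(fn):return np.load(f"pics/{fn}.npy")
def tri(pairs): # [(P,(u,v)),...]
    A=[]
    for p,(u,v) in pairs:A+= [u*p[2]-p[0],v*p[2]-p[1]]
    X=np.linalg.lstsq(np.array(A)[:,:3],-np.array(A)[:,3],rcond=None)[0];return X
def onz(p,uv,z):
    u,v=uv;A=np.array([u*p[2]-p[0],v*p[2]-p[1]])
    return np.r_[np.linalg.solve(A[:,:2],-(A[:,2]*z+A[:,3])),z]
def proj(p,X):
    q=p@np.r_[X,1];return q[:2]/q[2]
def crop(fn,out,x,y,w,h,k):
    i=cv2.imread(f"pics/{fn}.png");cv2.imwrite(f"pics/{out}.png",cv2.resize(i[y:y+h,x:x+w],None,fx=k,fy=k,interpolation=cv2.INTER_CUBIC))
def uc(x,y,x0,y0,k):return ((x+.5)/k-.5+x0,(y+.5)/k-.5+y0)
E
python3 - <<'E'
from h import *
snap("top","t0");snap("scene","s0")
T,S=L("t0"),L("s0")
t1=lambda x,y:uc(x,y,240,215,7);t2=lambda x,y:uc(x,y,260,135,4)
s3=lambda x,y:uc(x,y,235,160,7);s4=lambda x,y:uc(x,y,295,160,4)
for n,a,b,z in[("rej neck",t1(180,177),s3(171,117),.056),("pass neck",t1(567,272),s3(224,388),.056),
 ("pinA",t2(656,143),s4(405,437),.032),("pinB",t2(640,226),s4(313,455),.032),
 ("g1",t2(97,70),s4(180,44),.018),("g2",t2(163,77),s4(205,85),.018),("g3",t2(82,195),s4(70,75),.018),("g4",t2(147,205),s4(92,118),.018)]:
  X=tri([(T,a),(S,b)]);print(n,X,onz(T,a,z),onz(S,b,z),proj(T,X)-a)
E
```

```text
rej neck [0.4588 0.2132 0.0568] [0.4578 0.2136 0.056 ] [0.4599 0.2137 0.056 ] [ 0.1409 -0.4162]
pass neck [0.4251 0.0799 0.0549] [0.4247 0.08   0.056 ] [0.4251 0.0789 0.056 ] [ 0.0505 -0.1489]
pinA [ 0.6332 -0.1826  0.0212] [ 0.6302 -0.1795  0.032 ] [ 0.6296 -0.1889  0.032 ] [ 0.2467 -0.6023]
pinB [ 0.5794 -0.1705  0.0238] [ 0.5778 -0.1683  0.032 ] [ 0.5769 -0.1753  0.032 ] [ 0.1333 -0.3374]
g1 [0.6805 0.173  0.0123] [0.6795 0.1725 0.018 ] [0.6775 0.1678 0.018 ] [-0.0047  0.0121]
g2 [0.6765 0.1307 0.011 ] [0.6749 0.1306 0.018 ] [0.6734 0.1246 0.018 ] [ 0.059  -0.1518]
g3 [0.6    0.1824 0.011 ] [0.5995 0.1816 0.018 ] [0.5967 0.1761 0.018 ] [-0.0552  0.1504]
g4 [0.5948 0.1408 0.0088] [0.5931 0.1406 0.018 ] [0.5916 0.1325 0.018 ] [ 0.1002 -0.2697]
```

```bash
python3 - <<'E'
from h import *
s=readout.observe();R=Ro.from_euler("xyz",s["tool_rot"]).as_matrix();print(R, s["tool_pos"], s["time"])
c=cams.read_camera("wrist")
W=np.linalg.inv(wristT(c,s));print(W)
# where optical axis hits z=.03
d=W[:3,2];print(W[:3,3]+d*(.03-W[2,3])/d[2])
print(np.degrees(np.arctan2(R[1,1],R[0,1])))
E
```

```text
[[-0.0002  0.2695  0.963 ]
 [-0.0005  0.963  -0.2695]
 [-1.     -0.0006 -0.0001]] [0.1414 0.5056 0.4044] 0.25
[[ 0.2688  0.9262  0.2644  0.0692]
 [ 0.9632 -0.2584 -0.0741  0.525 ]
 [-0.0003  0.2746 -0.9616  0.3851]
 [ 0.      0.      0.      1.    ]]
[0.1669 0.4976 0.03  ]
74.36798156346188
```

```bash
python3 -m inch '15 -13 0 0 1;30 -25 0 0 1;30 -25 0 0 1;30 -25 0 0 1;30 -25 0 0 1;30 -25 0 0 1;30 -25 0 0 1;30 -25 0 0 1' && python3 -m inch '30 -25 0 0 1;30 -25 0 0 1;30 -25 0 0 1;30 -25 0 0 1;15 -13 0 0 1;0 0 0 0 1;0 0 0 0 1'
python3 - <<'E'
from h import *
snap("wrist","w1");s=readout.observe();print(s["time"],s["tool_pos"])
E
```

```text
time: 0.97
tool_pos: [0.3675, 0.3161, 0.4049]
tool_rot: [1.022, 1.57, 0.749]
contact_force: [0.8, 1.4, 0.0]
opening: 0.0915
time: 1.55
tool_pos: [0.5019, 0.2038, 0.4043]
tool_rot: [-2.995, 1.57, 3.013]
contact_force: [0.5, 0.6, -0.4]
opening: 0.0918
1.6 [0.5012 0.2046 0.4044]
```

View pics/w1.png

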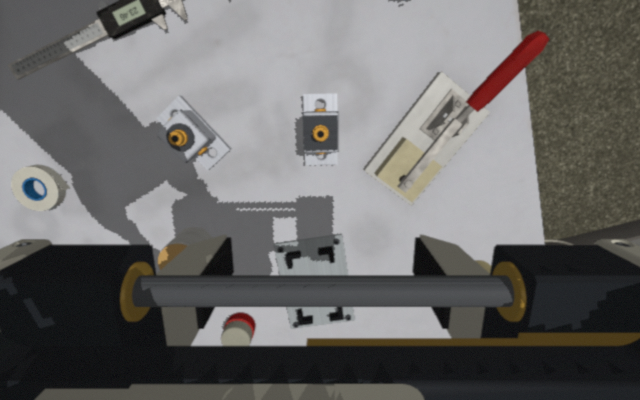

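```bash
python3 - <<'E'
from h import *
crop("w1","w1a",285,80,70,95,6);crop("w1","w1b",145,85,95,90,6);crop("w1","w1c",265,225,100,110,5)
E
```

```text
(no output)
```

View pics/w1a.png

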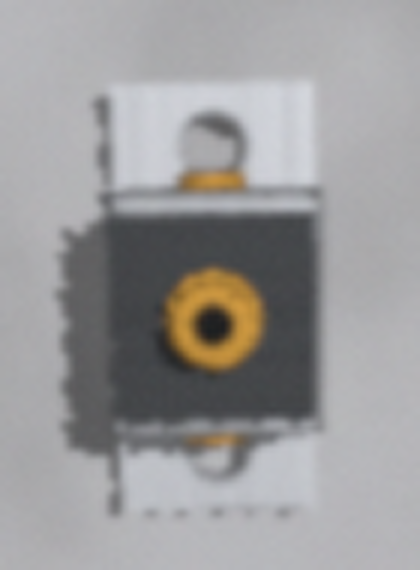

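View pics/w1b.png

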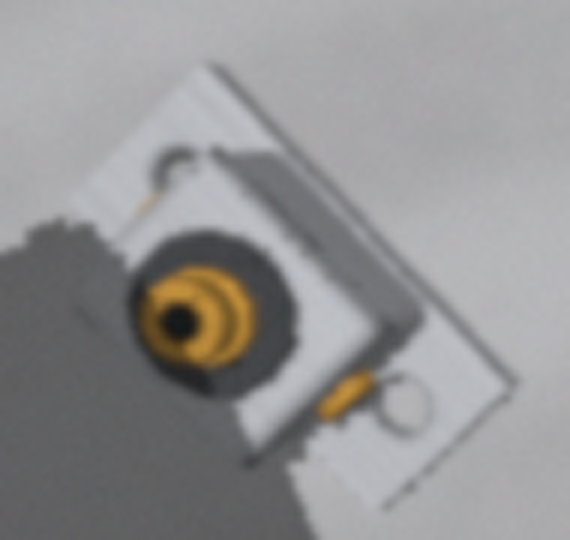

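View pics/w1c.png

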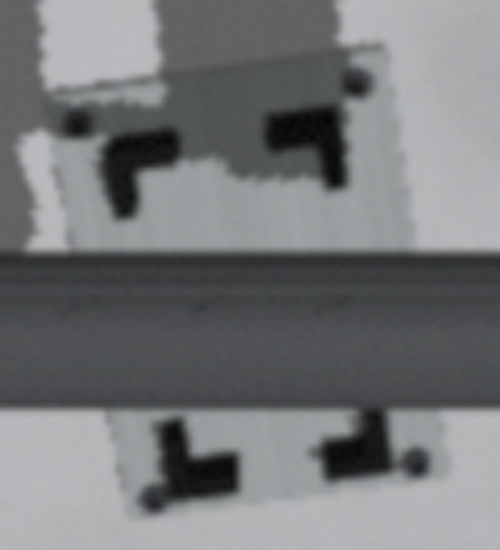

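```bash
python3 - <<'E'
from h import *
W,T,S=L("w1"),L("t0"),L("s0")
a=lambda x,y:uc(x,y,285,80,6);b=lambda x,y:uc(x,y,145,85,6);c=lambda x,y:uc(x,y,265,225,5)
def rect(n,pts,z):
    X=np.array([onz(W,p,z) for p in pts]);v=(X[0]-X[3]+X[1]-X[2])/2
    w=X[1]-X[0]+X[2]-X[3]
    print(n,X[:,:2].tolist(),"\n c",X.mean(0),"len",np.linalg.norm(X[1]-X[2]),np.linalg.norm(X[0]-X[3]),"wid",np.linalg.norm(X[0]-X[1]),np.linalg.norm(X[2]-X[3]),"yaw long",np.degrees(np.arctan2(v[1],v[0])),"short",np.degrees(np.arctan2(w[1],w[0])))
rect("rej flange",[a(108,83),a(315,80),a(315,512),a(115,512)],.008)
rect("pass flange",[b(210,65),b(515,383),b(385,508),b(72,225)],.008)
rect("rej plate",[c(52,95),c(383,45),c(447,477),c(130,517)],.006)
rect("guides out",[c(105,140),c(340,107),c(390,470),c(170,497)],.018)
t1=lambda x,y:uc(x,y,240,215,7);s3=lambda x,y:uc(x,y,235,160,7)
print(tri([(W,a(212,323)),(T,t1(180,177)),(S,s3(171,117))]),onz(W,a(212,323),.056))
print(tri([(W,b(180,320)),(T,t1(567,272)),(S,s3(224,388))]),onz(W,b(180,320),.056))
h=[onz(W,b(403,405),.008),onz(W,b(178,170),.008)];print("holes",h,(h[0]+h[1])/2)
h=[onz(W,a(212,145),.008),onz(W,a(220,452),.008)];print("holes",h,(h[0]+h[1])/2)
E
```

```text
rej flange [[0.4146265390541056, 0.2055426391832698], [0.42405016611761587, 0.24087836858653336], [0.4984942855721977, 0.22084413229053007], [0.48835845347864143, 0.18485001361582123]] 
 c [0.4564 0.213  0.008 ] len 0.07709278530013133 0.07658054555552406 wid 0.036570733100291936 0.03739400582175957 yaw long 164.6314950789706 short 74.66576267449838
pass flange [[0.38117808598192876, 0.07926627489597585], [0.4486707120422492, 0.11198991048696608], [0.4640945990408523, 0.08050150311394268], [0.40016243000294915, 0.04471002544101251]] 
 c [0.4235 0.0791 0.008 ] len 0.0350630302317862 0.039427651392165204 wid 0.0750072723061582 0.07326903924511964 yaw long 117.51880741119768 short 27.534185578853144
rej plate [[0.5710886498843741, 0.12392729108827408], [0.5802481389646955, 0.20401972340740604], [0.7001003979739528, 0.18928497255403187], [0.6894075292185126, 0.10695279910307637]] 
 c [0.6352 0.156  0.006 ] len 0.12075461429002668 0.11953029149567883 wid 0.08061447732887227 0.08302363655838796 yaw long 172.41644448188111 short 83.03158283316404
guides out [[0.5808725495639083, 0.13555564231026723], [0.5877565524892249, 0.19097084785736623], [0.6857235294152331, 0.17716588348733528], [0.6783213108587811, 0.1220307128509257]] 
 c [0.6332 0.1564 0.018 ] len 0.09893485538109835 0.09838284807213735 wid 0.055841154197446514 0.05562984703073955 yaw long 172.03853054342235 short 82.63658049012449
[0.4582 0.2132 0.0568] [0.456  0.2133 0.056 ]
[0.4243 0.0791 0.0565] [0.4223 0.0781 0.056 ]
holes [array([0.4469, 0.0907, 0.008 ]), array([0.3964, 0.0669, 0.008 ])] [0.4216 0.0788 0.008 ]
holes [array([0.4297, 0.2203, 0.008 ]), array([0.4829, 0.2068, 0.008 ])] [0.4563 0.2136 0.008 ]
```

The round-tagged housing is at (179,138) and the square-tagged one at (321,133). The reject nest is centred around (317,280). Measured heights agree with the text. Next is the square-tagged one, with the fingers part-open so they clear the nearby tray.

```bash
python3 -m inch '-15 2 -15 0 0.65;-20 4 -30 0 0.65;-10 2 -35 0 0.65;0 0 -35 0 0.65;0 0 -35 0 0.65;0 0 -20 0 0.65;0 0 0 0 0.65;0 0 0 0 0.65'
python3 - <<'E'
from h import *
s=readout.observe();print(s["tool_pos"],s["tool_rot"]);snap("wrist","w2")
crop("w2","w2c",100,100,440,300,1.7)
E
```

```text
time: 2.27
tool_pos: [0.4556, 0.2135, 0.2347]
tool_rot: [-2.724, 1.569, -2.995]
contact_force: [0.2, 0.3, -0.2]
opening: 0.0599
[0.4556 0.2135 0.2347] [-2.7239  1.5689 -2.995 ]
```

View pics/w2c.png

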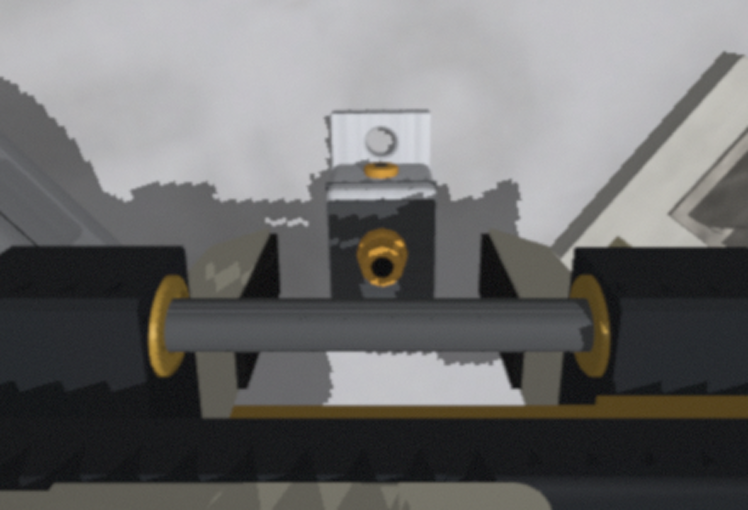

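The square-tagged housing sits centred between the open fingers, with its neck at crop (381,265). Going down to grasp.

```bash
python3 - <<'E'
from h import *
print(onz(L("w2"),uc(381,265,100,100,1.7),.056),onz(L("w2"),uc(380,141,100,100,1.7),.008))
E
python3 -m inch '0 0 -25 0 0.65;0 0 -20 0 0.65;0 0 -3 0 0.65;0 0 0 0 0.3;0 0 0 0 0.3;0 0 0 0 0.3;0 0 0 0 0.3;0 0 0 0 0.3' 30
```

```text
[0.4559 0.2132 0.056 ] [0.4296 0.2203 0.008 ]
time: 2.98
tool_pos: [0.4569, 0.2128, 0.1881]
tool_rot: [0.613, 1.568, 0.34]
contact_force: [-0.9, 0.3, 7.4]
opening: 0.0363
```

```bash
python3 -m inch '0 0 0 0 0;0 0 0 0 0;0 0 15 0 0;0 0 25 0 0;0 0 25 0 0;0 0 0 0 0' 30; python3 - <<'E'
from h import *
s=readout.observe();print(s);snap("wrist","w3")
E
```

```text
time: 3.48
tool_pos: [0.4576, 0.213, 0.256]
tool_rot: [0.561, 1.563, 0.289]
contact_force: [1.8, 0.9, -1.3]
opening: 0.0361
{'time': 3.4833, 'qpos': array([ 0.2837,  0.4789,  1.7767,  0.0001,  0.8784, -1.0145]), 'qvel': array([-0.0015,  0.0534,  0.0475, -0.0008, -0.0955, -0.0001]), 'joint_efforts': array([  0.0863, -44.282 , -17.4575,  -0.0009,   1.1447,  -0.0025]), 'tool_pos': array([0.4576, 0.213 , 0.256 ]), 'tool_rot': array([0.5615, 1.5632, 0.2888]), 'contact_force': array([ 1.7842,  0.9452, -1.3346]), 'torque': array([ 0.0869, -0.0862,  0.0514]), 'opening': 0.03611679539405536}
```

View pics/w3.png

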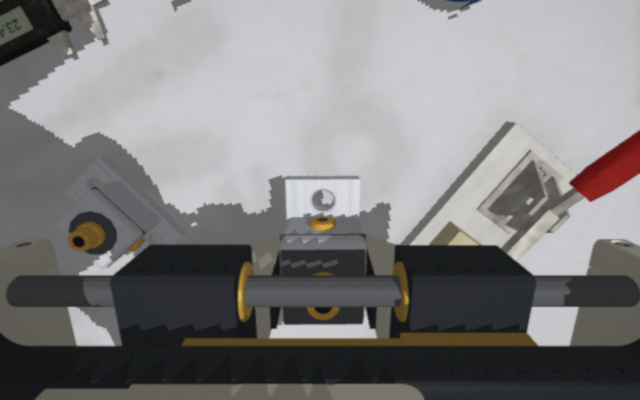

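The square-tagged housing is held, with its flange hole at (323,199). Moving it above the reject nest.

```bash
python3 -m inch '18 -6 0 0.027 0;30 -10 0 0.03 0;36 -11 0 0.03 0;36 -12 0 0.03 0;36 -11 0 0.02 0;22 -7 -6 0 0;0 0 0 0 0;0 0 0 0 0' 30; python3 - <<'E'
from h import *
s=readout.observe();R=Ro.from_euler("xyz",s["tool_rot"]).as_matrix();print(s["tool_pos"],np.degrees(np.arctan2(R[1,1],R[0,1]))-90,R[:,0],s["opening"]);snap("wrist","w4")
crop("w4","w4c",240,130,170,120,4.5)
E
```

```text
time: 4.2
tool_pos: [0.6346, 0.1547, 0.243]
tool_rot: [-2.919, 1.567, -3.057]
contact_force: [-0.5, -0.3, -2.6]
opening: 0.0357
[0.6346 0.1547 0.243 ] -7.8719131356924805 [-0.0039 -0.0003 -1.    ] 0.03572276061456605
```

View pics/w4c.png

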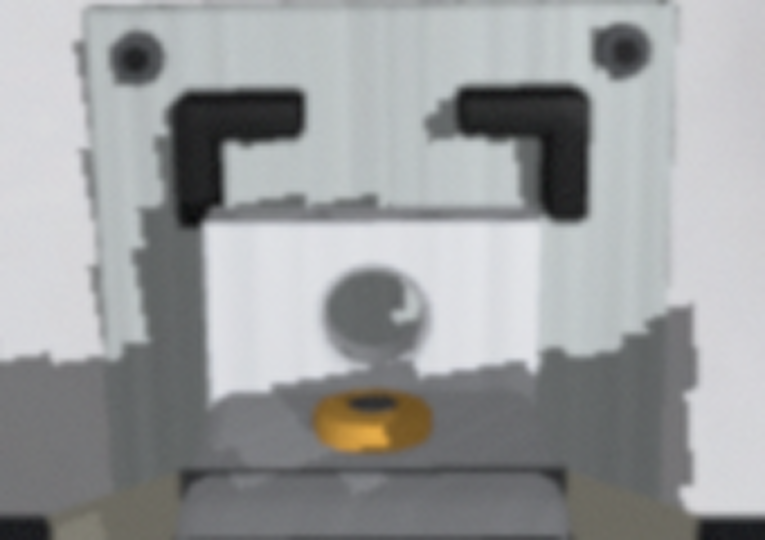

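```bash
python3 - <<'E'
from h import *
W=L("w4");c=lambda x,y:uc(x,y,240,130,4.5)
g=[onz(W,c(175,92),.018),onz(W,c(588,90),.018)]
pl=[onz(W,c(85,8),.006),onz(W,c(678,2),.006)]
f=[onz(W,c(203,220),.063),onz(W,c(540,218),.063)]
for n,q,d in(("g",g,.0493),("p",pl,.060),("f",f,.038)):
    v=q[1]-q[0];w=np.linalg.norm(v);u=np.array([v[1],-v[0]])/w  # +x dir
    yaw=np.degrees(np.arctan2(u[1],u[0]));print(n,q,"w",w,"yaw",yaw,"centre",((q[0]+q[1])/2)[:2]+u*d)
h=onz(W,c(376,313),.063);print("hole",h)
E
```

```text
g [array([0.5832, 0.134 , 0.018 ]), array([0.5905, 0.1891, 0.018 ])] w 0.05555465804538613 yaw -7.5523558576061 centre [0.6358 0.155 ]
p [array([0.5713, 0.1217, 0.006 ]), array([0.5818, 0.2042, 0.006 ])] w 0.08315056140454148 yaw -7.261198366804715 centre [0.636  0.1554]
f [array([0.5922, 0.1412, 0.063 ]), array([0.5969, 0.1772, 0.063 ])] w 0.03625191632726042 yaw -7.479385359012483 centre [0.6322 0.1543]
hole [0.605  0.1583 0.063 ]
```

The flange is parallel to the nest and about 3 mm short in x. I'll correct that and lower it.

```bash
python3 -m inch '3 1 0 0 0;0 0 -15 0 0;0 0 -15 0 0;0 0 -10 0 0;0 0 -3 0 0;0 0 0 0 0;0 0 0 0 0' 30; python3 - <<'E'
from h import *
s=readout.observe();print(s["tool_pos"],s["contact_force"],s["torque"]);snap("wrist","w5")
crop("w5","w5c",220,110,210,140,3.6)
E
```

```text
time: 4.83
tool_pos: [0.6374, 0.1569, 0.2032]
tool_rot: [0.501, 1.57, 0.366]
contact_force: [-0.2, -0.2, -1.6]
opening: 0.0358
[0.6374 0.1569 0.2032] [-0.237  -0.2288 -1.5875] [-0.0118 -0.0061 -0.0397]
```

View pics/w5c.png

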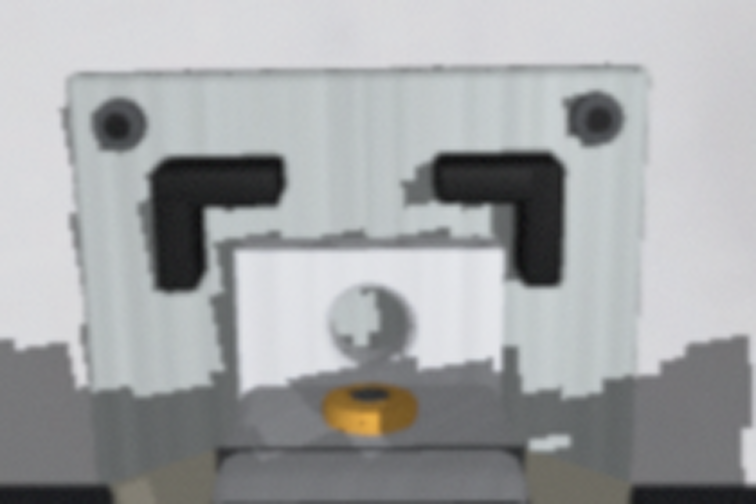

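```bash
python3 - <<'E'
from h import *
W=L("w5");c=lambda x,y:uc(x,y,220,110,3.6)
zt=.2032-.188+.008
for n,q,z in(("wallx L",(255,203),.018),("wallx R",(480,202),.018),("fl L",(237,250),zt),("fl R",(502,247),zt),("gl inner",(204,250),.018),("gr inner",(515,247),.018)):
    print(n,onz(W,c(*q),z))
E
```

```text
wallx L [0.591  0.1466 0.018 ]
wallx R [0.595  0.1772 0.018 ]
fl L [0.5961 0.1438 0.0232]
fl R [0.6005 0.1791 0.0232]
gl inner [0.5966 0.1385 0.018 ]
gr inner [0.6019 0.1813 0.018 ]
```

```bash
python3 -m inch '-0.5 -1.5 0 0 0;0 0 -5 0 0;0 0 -3 0 0;0 0 0 0 0;0 0 0 0 0;0 0 0 0 0' 30
```

```text
time: 5.38
tool_pos: [0.6369, 0.1551, 0.1946]
tool_rot: [3.046, 1.571, 2.911]
contact_force: [0.1, 0.2, -2.8]
opening: 0.0358
```

```bash
python3 -m inch '0 0 -1 0 0;0 0 0 0 0;0 0 0 0 0' 30;python3 -m inch '0 0 -1 0 0;0 0 0 0 0;0 0 0 0 0' 30
```

```text
time: 5.63
tool_pos: [0.6369, 0.1551, 0.1942]
tool_rot: [0.44, 1.57, 0.304]
contact_force: [-1.7, -0.2, 3.0]
opening: 0.0359
time: 5.88
tool_pos: [0.6369, 0.1551, 0.1942]
tool_rot: [0.27, 1.57, 0.134]
contact_force: [-5.2, -1.4, 9.7]
opening: 0.0359
```

Contact came at the predicted height, so the housing is seated. I'll release it, back straight up and look.

```bash
python3 -m inch '0 0 1.5 0 0;0 0 0 0 0.5;0 0 0 0 0.6;0 0 0 0 0.65;0 0 10 0 0.65;0 0 25 0 0.65;0 0 35 0 0.65;0 0 40 0 0.65' && python3 -m inch '-10 -10 40 0 0.65;-20 -10 35 0 0.8;-20 -10 20 0 0.9;0 0 0 0 1;0 0 0 0 1'; python3 - <<'E'
from h import *
s=readout.observe();print(s["tool_pos"],s["contact_force"]);snap("wrist","w6");snap("top","t6");
crop("t6","t6c",235,125,200,145,4);crop("w6","w6c",220,190,200,150,3)
E
```

```text
time: 6.55
tool_pos: [0.6365, 0.155, 0.3042]
tool_rot: [-2.909, 1.567, -3.045]
contact_force: [0.1, -0.6, 1.0]
opening: 0.0597
time: 6.97
tool_pos: [0.5867, 0.125, 0.4008]
tool_rot: [0.27, 1.567, 0.134]
contact_force: [0.4, -0.2, -0.2]
opening: 0.0817
[0.5867 0.125  0.4008] [ 0.4215 -0.182  -0.2334]
```

View pics/t6c.png

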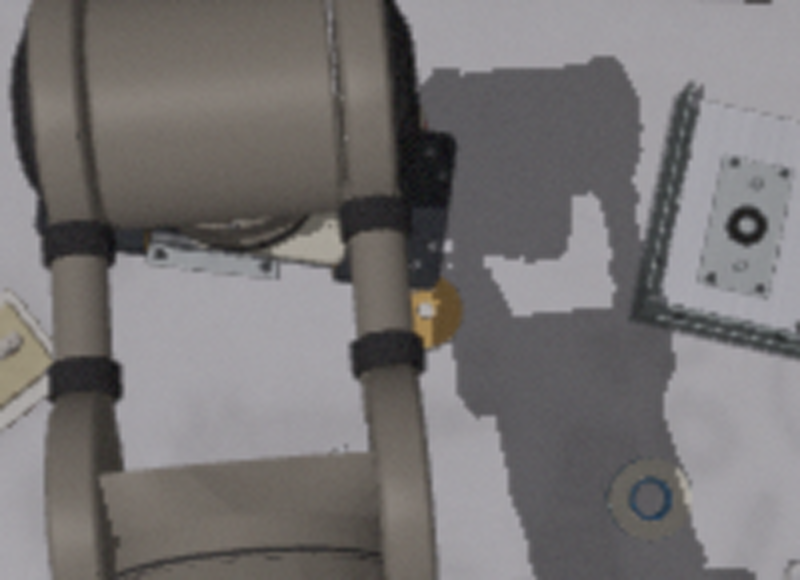

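View pics/w6.png

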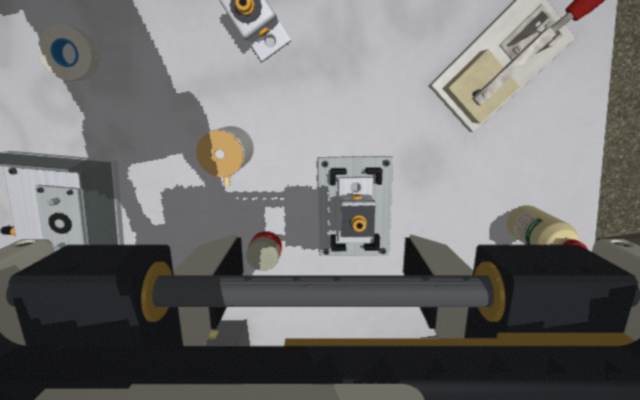

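The square-tagged housing sits inside the guides, at (357,207) in the wrist view. Now I'll measure the pass nest from two wrist positions.

```bash
python3 -m inch '5 -20 0 0 1;5 -40 0 0 1;5 -40 0 0 1;5 -40 0 -0.02 1;5 -40 0 -0.02 1;5 -35 0 -0.02 1;5 -15 0 -0.02 1;0 0 0 0 1' && python3 -m inch '0 0 0 0 1;0 0 0 0 1'; python3 - <<'E'
from h import *
s=readout.observe();print(s["tool_pos"],s["contact_force"]);snap("wrist","w7")
E
python3 -m inch '20 -20 0 0 1;20 -20 0 0 1;0 -15 0 0 1;0 0 0 0 1;0 0 0 0 1;0 0 0 0 1'; python3 - <<'E'
from h import *
s=readout.observe();print(s["tool_pos"],s["contact_force"]);snap("wrist","w8")
E
```

```text
time: 7.73
tool_pos: [0.6231, -0.1083, 0.3959]
tool_rot: [-3.023, 1.568, 3.04]
contact_force: [-0.5, 0.1, 0.0]
opening: 0.0922
time: 7.9
tool_pos: [0.6224, -0.1035, 0.3972]
tool_rot: [2.754, 1.568, 2.54]
contact_force: [-0.2, 0.2, 0.4]
opening: 0.0921
[ 0.6224 -0.1035  0.3972] [-0.2109  0.1991  0.4464]
time: 8.45
tool_pos: [0.6617, -0.1583, 0.3986]
tool_rot: [2.283, 1.57, 2.069]
contact_force: [0.3, 0.3, 0.2]
opening: 0.0914
[ 0.6617 -0.1583  0.3986] [0.3384 0.304  0.1509]
```

View pics/w7.png

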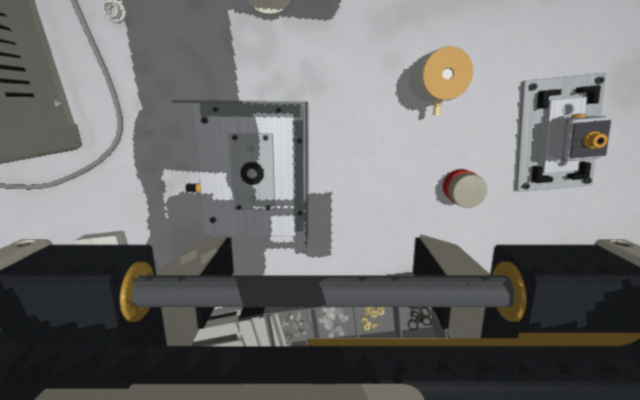

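View pics/w8.png

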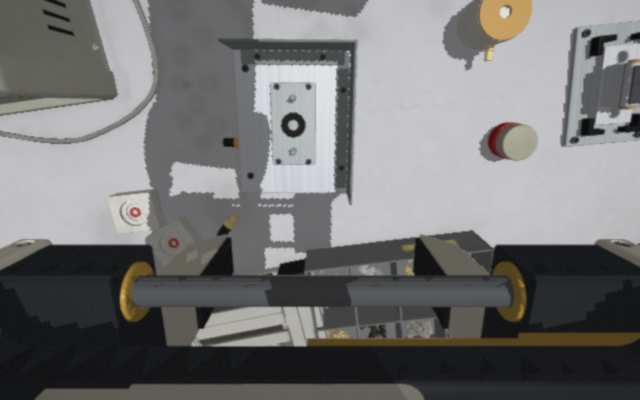

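```bash
python3 - <<'E'
from h import *
crop("w7","w7c",195,95,120,115,5);crop("w8","w8c",230,30,130,175,3.4);crop("w8","w8d",262,75,62,95,6)
E
```

```text
(no output)
```

View pics/w7c.png

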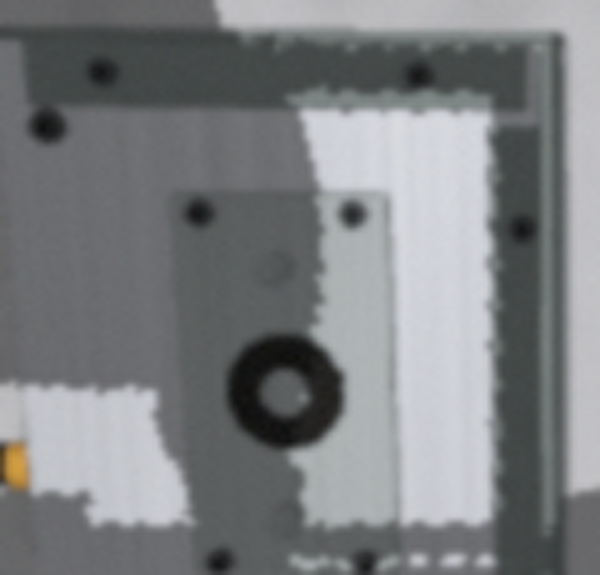

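View pics/w8c.png

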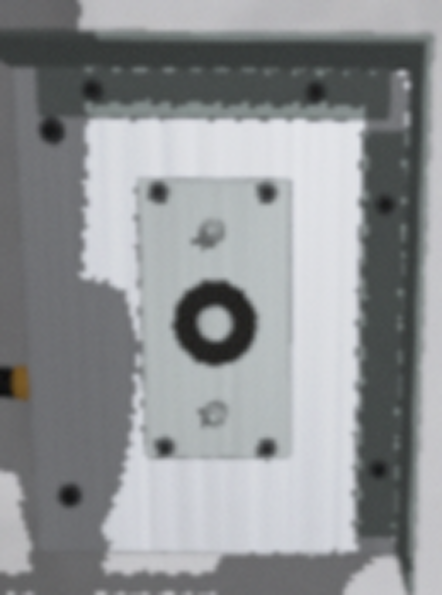

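View pics/w8d.png

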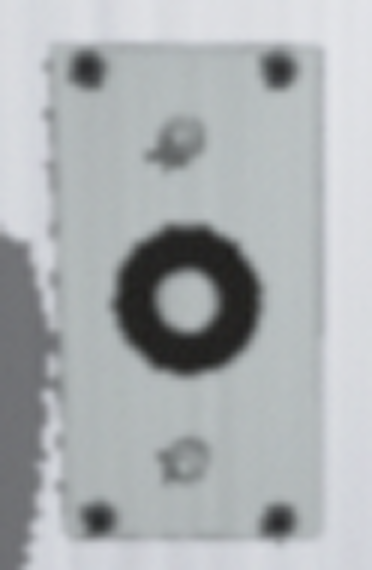

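```bash
python3 - <<'E'
from h import *
A,B,T,S=L("w7"),L("w8"),L("t0"),L("s0")
a=lambda x,y:uc(x,y,195,95,5);b=lambda x,y:uc(x,y,262,75,6);t2=lambda x,y:uc(x,y,260,135,4);s4=lambda x,y:uc(x,y,295,160,4);b8=lambda x,y:uc(x,y,230,30,3.4)
qa=[a(199,213),a(352,213),a(365,562),a(218,560)];qb=[b(88,70),b(279,70),b(277,520),b(98,520)]
for n,M,q in(("A",A,qa),("B",B,qb)):
    X=np.array([onz(M,p,.018) for p in q]);v=X[3]-X[0]+X[2]-X[1];w=X[1]-X[0]+X[2]-X[3]
    print(n,X.mean(0),"yaw",np.degrees(np.arctan2(v[1],v[0])),np.degrees(np.arctan2(w[1],w[0]))-90,np.linalg.norm(v)/2,np.linalg.norm(w)/2)
for p,q in zip(qa,qb):print("tri",tri([(A,p),(B,q)]))
print("ring",tri([(A,a(285,391)),(B,b(188,300))]),onz(A,a(285,391),.02),onz(B,b(188,300),.02))
p1,p2=onz(B,b(185,131),.032),onz(B,b(192,460),.032);print("pins B",p1,p2,(p1+p2)/2,np.linalg.norm(p2-p1),np.degrees(np.arctan2(*(p2-p1)[1::-1])))
p1,p2=onz(A,a(274,268),.032),onz(A,a(282,520),.032);print("pins A",p1,p2,(p1+p2)/2)
# ring top/scene
print("ring T,S",onz(T,t2(647,185),.02),onz(S,s4(355,452),.02))
E
```

```text
A [ 0.6034 -0.1783  0.018 ] yaw -12.938354973494132 -12.674830682141689 0.07623128942765489 0.03230074243248678
B [ 0.6035 -0.1782  0.018 ] yaw -13.14068216291335 -12.267092491457518 0.07634941975808979 0.03206989090998237
tri [ 0.5629 -0.1851  0.0189]
tri [ 0.5697 -0.1538  0.0193]
tri [ 0.6442 -0.1711  0.0176]
tri [ 0.6371 -0.2026  0.0179]
ring [ 0.6032 -0.1776  0.0192] [ 0.603  -0.1775  0.02  ] [ 0.6032 -0.1775  0.02  ]
pins B [ 0.5764 -0.1704  0.032 ] [ 0.6288 -0.182   0.032 ] [ 0.6026 -0.1762  0.032 ] 0.053636547699745275 -12.391738377917632
pins A [ 0.5762 -0.1698  0.032 ] [ 0.6278 -0.1825  0.032 ] [ 0.602  -0.1762  0.032 ]
ring T,S [ 0.605 -0.176  0.02 ] [ 0.6042 -0.1779  0.02  ]
```

The two views agree: the pass nest centre is (0.603, -0.178) with yaw about -12.7°, and its seat triangulates at 18 mm. Now the round-tagged housing.

```bash
python3 -m inch '-11 14 0 0.04 1;-22 28 0 0.08 1;-24 31 0 0.09 1;-25 32 0 0.09 1;-25 32 0 0.09 1;-25 32 -10 0.09 0.8;-25 32 -15 0.09 0.7;-24 31 -15 0.07 0.65' && python3 -m inch '-21 22 -10 0.04 0.65;0 0 0 0 0.65;0 0 0 0 0.65;0 0 0 0 0.65'; python3 - <<'E'
from h import *
s=readout.observe();R=Ro.from_euler("xyz",s["tool_rot"]).as_matrix();print(s["tool_pos"],np.degrees(np.arctan2(R[1,1],R[0,1]))-90);snap("wrist","w9")
crop("w9","w9c",270,80,110,160,3.6)
E
```

```text
time: 9.17
tool_pos: [0.4799, 0.0728, 0.3598]
tool_rot: [-0.264, 1.568, 0.165]
contact_force: [1.0, 0.7, -0.3]
opening: 0.0765
time: 9.5
tool_pos: [0.4615, 0.093, 0.3502]
tool_rot: [-0.477, 1.569, -0.012]
contact_force: [0.0, 0.3, 0.6]
opening: 0.06
[0.4615 0.093  0.3502] 26.6349251305859
```

View pics/w9.png

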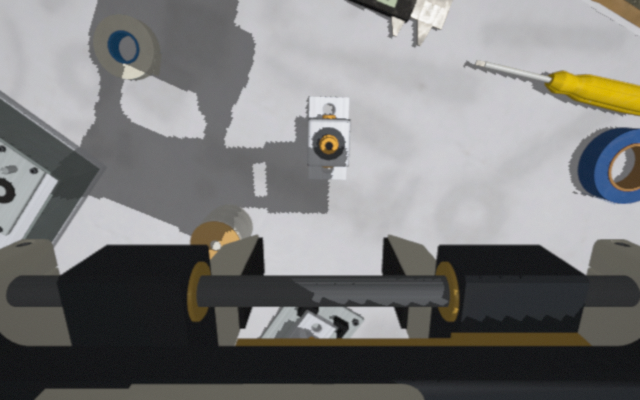

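View pics/w9c.png

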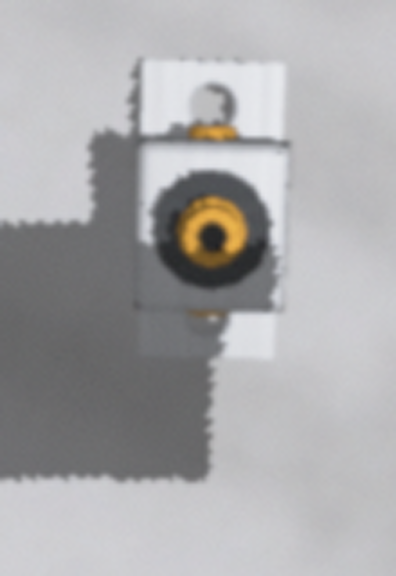

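```bash
python3 - <<'E'
from h import *
W=L("w9");c=lambda x,y:uc(x,y,270,80,3.6)
def rect(n,pts,z):
    X=np.array([onz(W,c(*p),z) for p in pts]);v=X[3]-X[0]+X[2]-X[1];w=X[1]-X[0]+X[2]-X[3]
    print(n,X.mean(0),"yaw",np.degrees(np.arctan2(v[1],v[0])),np.degrees(np.arctan2(w[1],w[0]))-90,np.linalg.norm(v)/2,np.linalg.norm(w)/2)
rect("fl",[(140,60),(285,63),(277,358),(139,357)],.008)
rect("body",[(138,143),(290,145),(284,311),(136,306)],.042)
print("neck",onz(W,c(212,236),.056),tri([(W,c(212,236)),(L("w1"),uc(180,320,145,85,6))]))
p,q=onz(W,c(213,104),.008),onz(W,c(207,321),.008);print("holes",p,q,(p+q)/2)
E
```

```text
fl [0.4226 0.0787 0.008 ] yaw 26.038075716347493 25.9019374561841 0.07649756269277012 0.036953197774176196
body [0.4222 0.0784 0.042 ] yaw 25.55037573061138 25.330061620694337 0.03829722396643919 0.03517931340972706
neck [0.4225 0.0783 0.056 ] [0.4224 0.0783 0.0564]
holes [0.3974 0.0667 0.008 ] [0.4481 0.0907 0.008 ] [0.4228 0.0787 0.008 ]
```

```bash
python3 -m inch '-20 -8 0 -0.014 0.65;-19 -6.5 -15 0 0.65;0 0 -35 0 0.65;0 0 -35 0 0.65;0 0 -30 0 0.65;0 0 0 0 0.65;0 0 0 0 0.65'; python3 - <<'E'
from h import *
s=readout.observe();R=Ro.from_euler("xyz",s["tool_rot"]).as_matrix();print(s["tool_pos"],np.degrees(np.arctan2(R[1,1],R[0,1]))-90);snap("wrist","w10")
crop("w10","w10c",100,100,440,300,1.7)
E
```

```text
time: 10.13
tool_pos: [0.4229, 0.0775, 0.2339]
tool_rot: [2.688, 1.568, 3.137]
contact_force: [-0.2, 0.5, -0.0]
opening: 0.0598
[0.4229 0.0775 0.2339] 25.701518334496015
```

View pics/w10c.png

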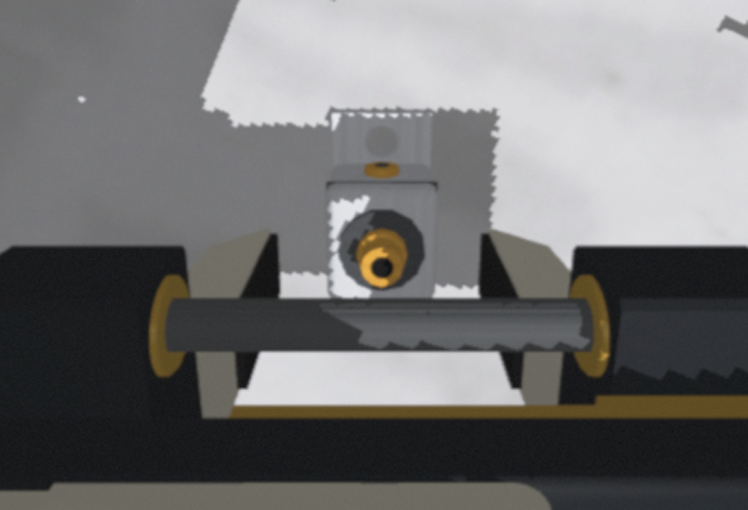

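The round-tagged housing is centred and aligned between the fingers, with its neck at crop (381,267). Grasping and lifting it.

```bash
python3 -m inch '0 0 -25 0 0.65;0 0 -18 0 0.65;0 0 -3 0 0.65;0 0 0 0 0.65;0 0 0 0 0.3;0 0 0 0 0.2;0 0 0 0 0;0 0 0 0 0' 30; python3 - <<'E'
from h import *
s=readout.observe();R=Ro.from_euler("xyz",s["tool_rot"]).as_matrix();print(s["tool_pos"],np.degrees(np.arctan2(R[1,1],R[0,1]))-90,s["contact_force"],R[:,0])
E
python3 -m inch '0 0 0 0 0;0 0 0 0 0' 30
```

```text
time: 10.85
tool_pos: [0.4226, 0.0783, 0.1891]
tool_rot: [-0.384, 1.569, 0.066]
contact_force: [0.2, -0.2, 0.1]
opening: 0.0378
[0.4226 0.0783 0.1891] 25.795993673698376 [ 0.1954 -0.172   0.0541] [ 0.0017  0.0001 -1.    ]
time: 11.02
tool_pos: [0.4226, 0.0783, 0.189]
tool_rot: [-0.361, 1.569, 0.09]
contact_force: [-0.8, -0.2, 7.8]
opening: 0.0357
```

```bash
python3 -m inch '0 0 10 0 0;0 0 25 0 0;0 0 35 0 0;0 0 35 0 0;0 0 15 0 0;0 0 0 0 0' 35; python3 -m inch '10 -14 0 -0.04 0;18 -26 0 -0.08 0;22 -31 0 -0.085 0;22 -31 0 -0.085 0;22 -31 0 -0.085 0;22 -31 0 -0.085 0;22 -31 0 -0.085 0;22 -31 0 -0.085 0';python3 -m inch '20.5 -30 0 -0.044 0;0 0 0 0 0;0 0 0 0 0;0 0 0 0 0'; python3 - <<'E'
from h import *
s=readout.observe();R=Ro.from_euler("xyz",s["tool_rot"]).as_matrix();print(s["tool_pos"],np.degrees(np.arctan2(R[1,1],R[0,1]))-90,s["contact_force"],R[:,0]);snap("wrist","w11")
crop("w11","w11c",220,70,210,180,3.4)
E
```

```text
time: 11.52
tool_pos: [0.4231, 0.0783, 0.3117]
tool_rot: [-0.44, 1.563, 0.01]
contact_force: [0.8, -0.0, -1.3]
opening: 0.0358
time: 12.18
tool_pos: [0.5827, -0.1494, 0.3064]
tool_rot: [2.9, 1.568, 2.715]
contact_force: [0.4, -0.5, -1.0]
opening: 0.0354
time: 12.52
tool_pos: [0.6022, -0.1774, 0.3063]
tool_rot: [2.853, 1.567, 2.629]
contact_force: [-0.1, 0.4, -2.0]
opening: 0.0362
[ 0.6022 -0.1774  0.3063] -12.815774210346646 [-0.1374  0.3989 -1.9507] [-0.0033  0.0019 -1.    ]
```

View pics/w11c.png

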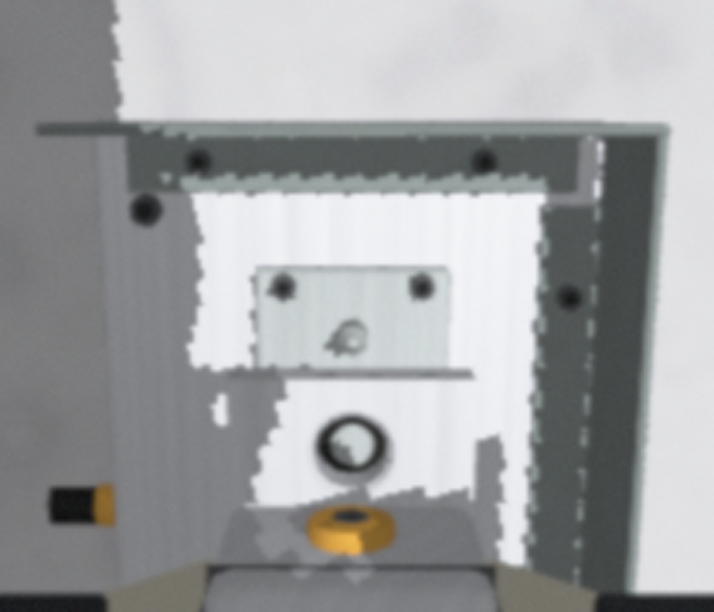

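The pin nearer the robot is at crop (352,337), outside the flange's front edge, and the flange hole is at (352,446). The yaw looks parallel, and I'll measure the offset.

```bash
python3 - <<'E'
from h import *
W=L("w11");c=lambda x,y:uc(x,y,220,70,3.4)
z=.3063-.189+.008
l,r=onz(W,c(228,371),z),onz(W,c(475,373),z);v=r-l;w=np.linalg.norm(v);u=np.array([v[1],-v[0]])/w
print("flange",w,np.degrees(np.arctan2(u[1],u[0])),((l+r)/2)[:2]+u*.038)
h=onz(W,c(352,446),z);print("hole",h,h[:2]+.027*u)
p=onz(W,c(352,336),.032);k=np.radians(-12.7);print("pin",p,p[:2]+.027*np.array([np.cos(k),np.sin(k)]))
a,b=onz(W,c(283,287),.018),onz(W,c(422,287),.018);v=b-a;u=np.array([v[1],-v[0]])/np.linalg.norm(v);print("screws",np.degrees(np.arctan2(u[1],u[0])),((a+b)/2)[:2]+u*.0381)
E
```

```text
flange 0.035403953510476545 -13.268595061900733 [ 0.6005 -0.1777]
hole [ 0.5743 -0.1713  0.1253] [ 0.6006 -0.1775]
pin [ 0.5753 -0.1713  0.032 ] [ 0.6017 -0.1772]
screws -12.788609374869683 [ 0.6038 -0.1776]
```

```bash
python3 -m inch '1.5 -0.3 -10 0 0;0 0 -20 0 0;0 0 -15 0 0;0 0 -8 0 0;0 0 0 0 0;0 0 0 0 0;0 0 0 0 0'; python3 - <<'E'
from h import *
s=readout.observe();R=Ro.from_euler("xyz",s["tool_rot"]).as_matrix();print(s["tool_pos"],np.degrees(np.arctan2(R[1,1],R[0,1]))-90,s["contact_force"],R[:,0]);snap("wrist","w12")
crop("w12","w12c",220,70,210,180,3.4)
E
```

```text
time: 13.15
tool_pos: [0.6046, -0.1779, 0.2562]
tool_rot: [-0.129, 1.569, -0.353]
contact_force: [-0.6, 1.0, -0.8]
opening: 0.0359
[ 0.6046 -0.1779  0.2562] -12.79300043599632 [-0.64    0.9802 -0.8262] [ 0.0015 -0.0006 -1.    ]
```

View pics/w12c.png

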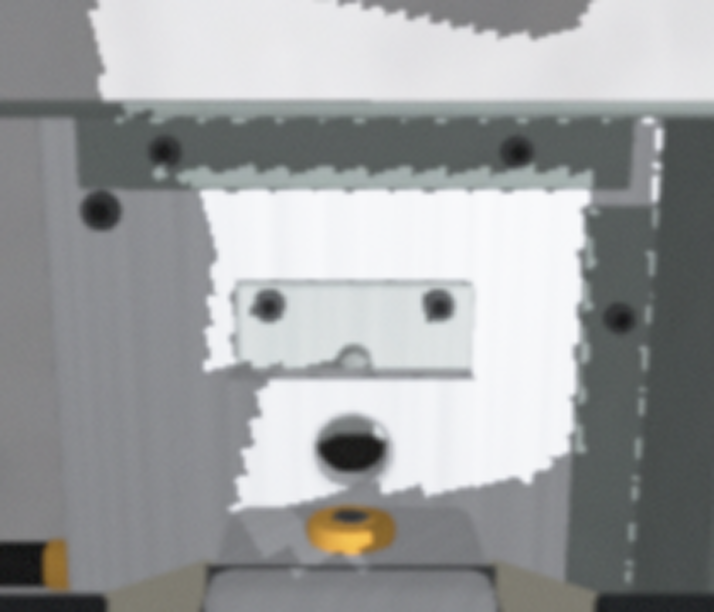

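```bash
cat >m.py <<'E'
from h import *
def go(fn,c,z,F,H,S,pin=None):
    W=L(fn);z=z-.189+.008
    def fr(a,b):
        v=b-a;w=np.linalg.norm(v);u=np.array([v[1],-v[0]])/w;return ((a+b)/2)[:2],u,np.degrees(np.arctan2(u[1],u[0])),w
    m,u,y,w=fr(onz(W,c(*F[0]),z),onz(W,c(*F[1]),z));h=onz(W,c(*H),z)[:2]
    print("flange yaw",y,"w",w,"c",m+u*.038,"hole c",h+.027*u)
    m,u,y,w=fr(onz(W,c(*S[0]),.018),onz(W,c(*S[1]),.018));print("screws yaw",y,"w",w,"c",m+u*.0381)
    if pin:print("pin c",onz(W,c(*pin),.032)[:2]+.027*u)
E
python3 - <<'E'
from m import *
go("w12",lambda x,y:uc(x,y,220,70,3.4),.2562,[(228,373),(475,375)],(352,447),[(269,305),(438,305)],(353,355))
E
```

```text
flange yaw -13.230358723740832 w 0.0353655054970518 c [ 0.604  -0.1786] hole c [ 0.6039 -0.1784]
screws yaw -12.755301565354946 w 0.032219540778034926 c [ 0.6037 -0.1778]
pin c [ 0.5995 -0.1769]
```

```bash
python3 - <<'E'
from h import *
k=np.radians(-12.75);u=np.array([np.cos(k),np.sin(k)]);c=np.array([.6036,-.1779])
for fn,x0,y0,K in(("w12",220,70,3.4),("w11",220,70,3.4),("w8",262,75,6)):
  for z,e in((.032,0),(.032,-.0015),(.018,0),(.018,-.0035)):
    p=c-u*(.027-e) if e else c-u*.027
    q=proj(L(fn),np.r_[p,z]);print(fn,z,e,(q-[x0,y0]+.5)*K-.5)
  print([ (proj(L(fn),np.r_[c+u*.027,z])-[x0,y0]+.5)*K-.5 for z in(.032,.018)])
E
```

```text
w12 0.032 0 [352.7165 377.8769]
w12 0.032 -0.0015 [352.7203 369.7977]
w12 0.018 0 [352.5741 361.7181]
w12 0.018 -0.0035 [352.5819 343.891 ]
[array([352.5888, 648.8715]), array([352.4626, 618.4102])]
w11 0.032 0 [351.079  344.8507]
w11 0.032 -0.0015 [351.0768 338.2547]
w11 0.018 0 [350.9657 333.5623]
w11 0.018 -0.0035 [350.9604 318.865 ]
[array([351.1546, 569.2514]), array([351.0436, 548.0105])]
w8 0.032 0 [177.3692 138.5137]
w8 0.032 -0.0015 [177.2128 128.9129]
w8 0.018 0 [184.6555 139.7078]
w8 0.018 -0.0035 [184.3245 118.1473]
[array([182.7532, 469.0121]), array([189.5399, 457.8306])]
```

```bash
python3 -m inch '-0.3 0.6 -8 0.006 0;0 0 -10 0 0;0 0 -6 0 0;0 0 0 0 0;0 0 0 0 0;0 0 0 0 0;0 0 0 0 0'; python3 - <<'E'
from h import *
s=readout.observe();R=Ro.from_euler("xyz",s["tool_rot"]).as_matrix();print(s["tool_pos"],np.degrees(np.arctan2(R[1,1],R[0,1]))-90,s["contact_force"],R[:,0]);snap("wrist","w13");snap("scene","s13");snap("top","t13")
crop("w13","w13c",220,70,210,180,3.4);crop("s13","s13c",330,210,110,110,6)
E
```

```text
time: 13.78
tool_pos: [0.6042, -0.1776, 0.2315]
tool_rot: [-0.076, 1.57, -0.294]
contact_force: [0.4, 0.9, -1.2]
opening: 0.0355
[ 0.6042 -0.1776  0.2315] -12.481719545164651 [ 0.3797  0.8838 -1.1733] [ 0.0007 -0.0002 -1.    ]
```

View pics/w13c.png

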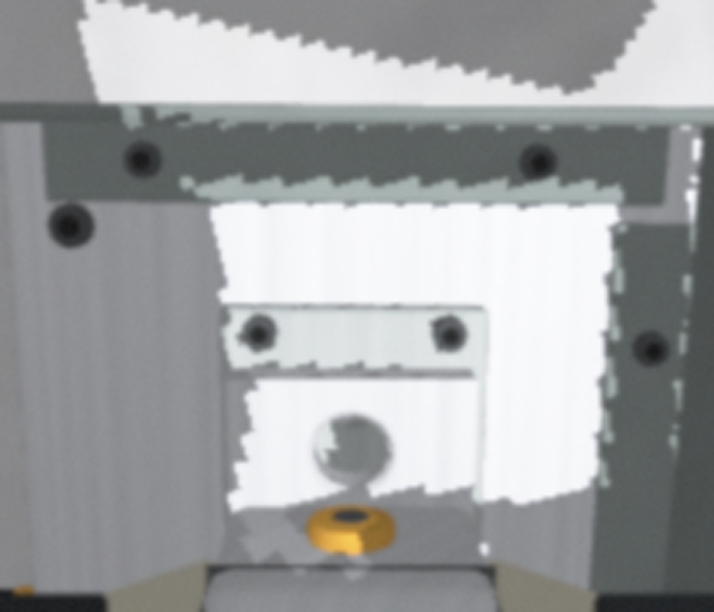

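View pics/s13c.png

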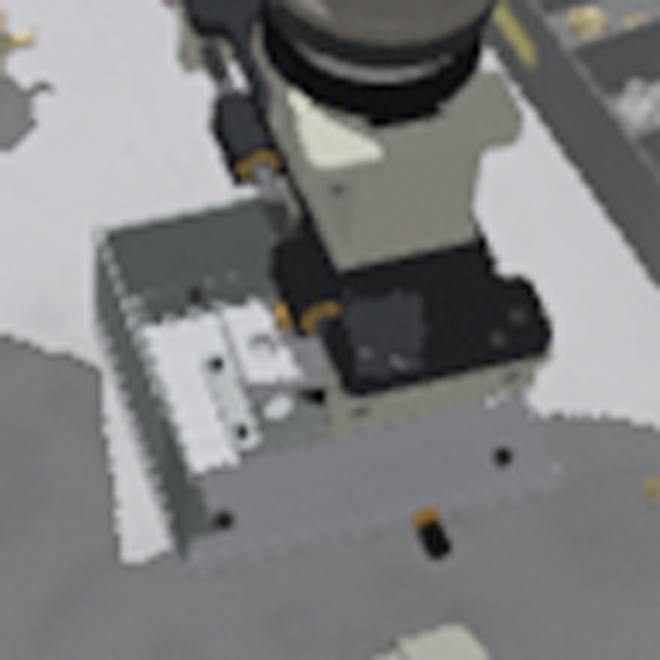

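```bash
python3 - <<'E'
from m import *
s=readout.observe();print(s["tool_pos"])
c=lambda x,y:uc(x,y,220,70,3.4)
go("w13",c,.2315,[(228,376),(475,377)],(352,450),[(259,332),(450,333)])
W=L("w13")
# expected seam: flange front edge top/bottom, level check
S=L("s13");k=np.radians(-12.7);u=np.array([np.cos(k),np.sin(k)]);v=np.array([-u[1],u[0]]);ctr=np.array([.604,-.178])
for n,d in(("edge+y",.018),("edge-y",-.018)):
  print(n,[((proj(S,np.r_[ctr-u*.038+v*d,z])-[330,210]+.5)*6-.5) for z in(.0505,.0425)])
print("hole",(proj(S,np.r_[ctr-u*.027,.0505])-[330,210]+.5)*6-.5)
E
```

```text
[ 0.6041 -0.1775  0.2316]
flange yaw -12.683855985304948 w 0.03541063561729354 c [ 0.6039 -0.1782] hole c [ 0.6039 -0.178 ]
screws yaw -12.749625944704713 w 0.03253685777087993 c [ 0.6038 -0.1776]
edge+y [array([217.2611, 315.3317]), array([216.1771, 327.7584])]
edge-y [array([247.205 , 392.5085]), array([245.9396, 404.7968])]
hole [260.1663 347.2666]
```

```bash
python3 - <<'E'
from h import *
crop("s13","s13d",350,248,50,40,14)
import cv2
a=cv2.imread("pics/w5.png")[170:245,270:375];b=cv2.imread("pics/w13.png")[170:245,270:375]
cv2.imwrite("pics/cmp.png",cv2.resize(np.hstack([a,b]),None,fx=3.8,fy=3.8,interpolation=cv2.INTER_CUBIC))
E
```

```text
(no output)
```

View pics/s13d.png

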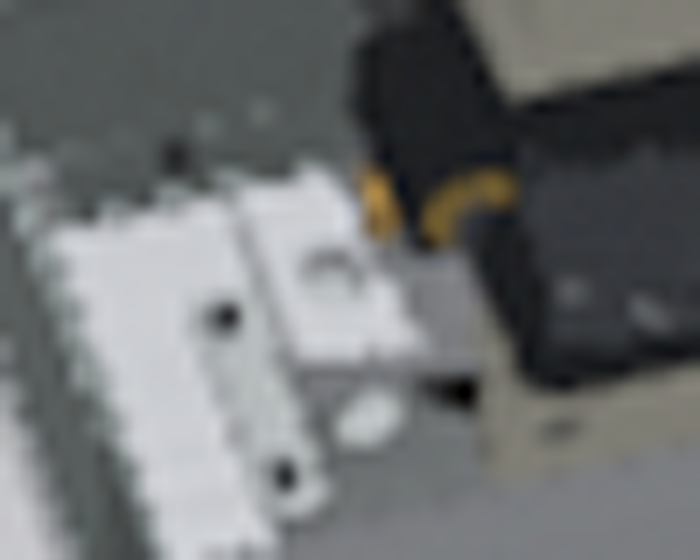

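View pics/cmp.png

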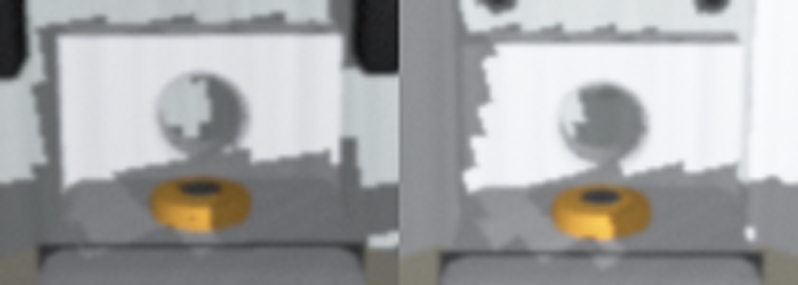

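```bash
python3 - <<'E'
from h import *
W,S=L("w13"),L("s13");c=lambda x,y:uc(x,y,220,70,3.4);d=lambda x,y:uc(x,y,350,248,14)
print("hole",tri([(W,c(352,450)),(S,d(333,275))]))
print("screw+y",tri([(W,c(450,333)),(S,d(228,318))]))
print("screw-y",tri([(W,c(259,332)),(S,d(285,478))]))
print("corner-y",tri([(W,c(228,376)),(S,d(292,358))]))
E
```

```text
hole [ 0.5781 -0.1722  0.0513]
screw+y [ 0.5709 -0.1539  0.0207]
screw-y [ 0.5635 -0.1851  0.0207]
corner-y [ 0.562  -0.1862  0.0571]
```

The holes are over the pins to within about 0.5 mm and the yaw agrees to 0.1°. The underside is near 42 mm and should be 40 mm, so I'll lower it a little.

```bash
python3 -m inch '0 0.3 -2.3 0 0;0 0 0 0 0;0 0 0 0 0;0 0 0 0 0;0 0 0 0 0;0 0 0 0 0;0 0 0 0 0;0 0 0 0 0'; python3 - <<'E'
from h import *
s=readout.observe();R=Ro.from_euler("xyz",s["tool_rot"]).as_matrix();print(s["tool_pos"],np.degrees(np.arctan2(R[1,1],R[0,1]))-90,s["contact_force"],R[:,0],s["qvel"]);snap("wrist","w14");snap("scene","s14");snap("top","t14")
crop("w14","w14c",220,70,210,180,3.4);crop("s14","s14c",235,150,190,160,4)
E
```

```text
time: 14.6
tool_pos: [0.604, -0.1772, 0.229]
tool_rot: [0.917, 1.571, 0.7]
contact_force: [0.6, 0.7, -1.9]
opening: 0.0357
[ 0.604  -0.1772  0.229 ] -12.480035144327928 [ 0.5612  0.6817 -1.9204] [ 0.0001  0.0001 -1.    ] [-0.0003  0.0002  0.0005 -0.0005 -0.0001  0.0002]
```

View pics/w14c.png

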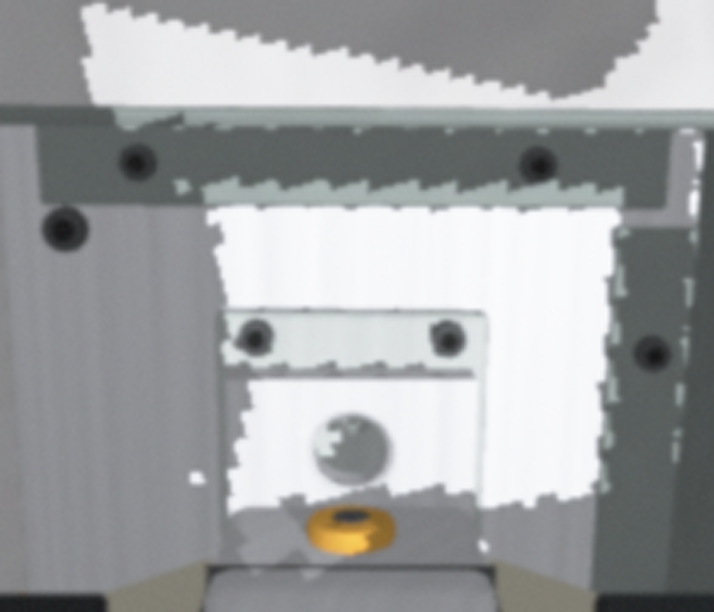

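View pics/s14c.png

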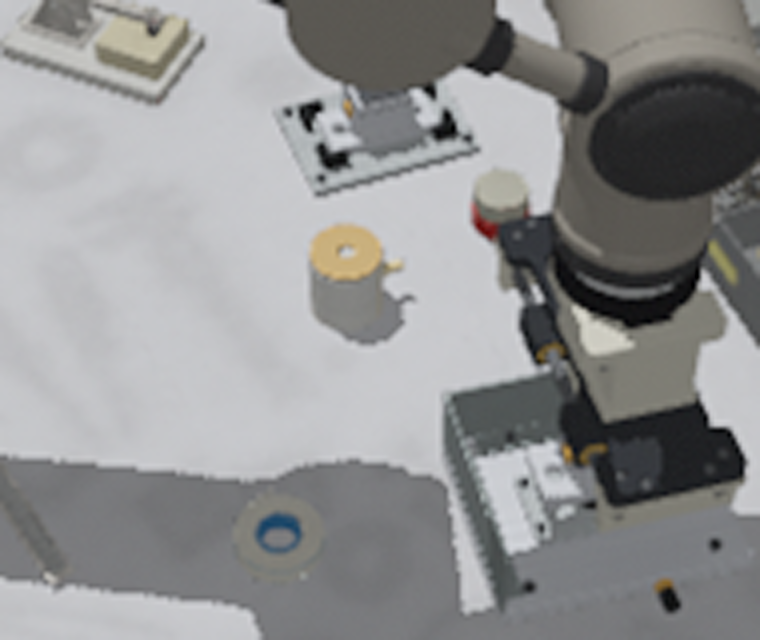

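View pics/t14.png

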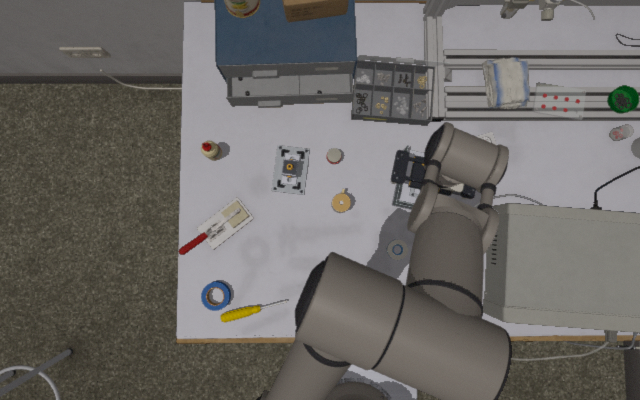

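The top view shows the rejected housing seated in its nest at (290,168). The bystanders haven't moved: oil bottle (210,150), grease pot (334,156), spare nest (341,202), tape roll (397,250). One last alignment number, then hand in.

```bash
python3 - <<'E'
from m import *
go("w14",lambda x,y:uc(x,y,220,70,3.4),.229,[(228,376),(475,377)],(352,450),[(256,338),(448,339)])
E
```

```text
flange yaw -12.684061905772575 w 0.03539590268511219 c [ 0.6036 -0.1777] hole c [ 0.6036 -0.1776]
screws yaw -12.748472195982746 w 0.032321505935545655 c [ 0.6039 -0.1777]
```

```bash
python3 -c "
from cell import workorder;print(workorder.hand_in())"
```

```text
the job is handed in; nothing more can be done
None
```

The failed housing is in the reject nest and the passed one is hovering over the pass nest pins, still gripped. I handed the job in after about 15 s of the 54 s allowed.

- **Failed housing (square tag):** it was set down flat between the corner guides and released. It touched down at the height expected for the 6 mm floor, and the later wrist and top views show it sitting inside the guides.
- **Passed housing (round tag):** it went over the guard and is held level at 30–35 N grip. Its underside is about 40 mm above the table, so 8 mm above the pin tips.
- **Alignment:** the last wrist view put it 0.3 mm from the nest centre, with the yaw within 0.1°. The pins are hidden under the flange, so I judged this from the nest's screws.
- **Force and other items:** the wrist force showed only the housing's weight. The loose things are where they were.

**Where checks disagreed:**
- The scene and top cameras differed from the wrist camera by 2–3 mm, within or near their calibration. I used the wrist camera's relative measurements.
- Before I lowered it the last 2.5 mm, the two cameras together put the underside at 41–43 mm, against 42.5 mm from the arm. The final height relies on the arm's reading.
- One early fix on a pin tip was about 4 mm off. The camera was seeing the base of the pin, and the screws, the pad ring and a reprojection agreed on the centre I used.

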